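Clamp a pouch cell with the winged cam knob

TASK

Lay the loose grey pouch cell flat on the raised bed of the test clamp, between the end stop and the spring pad (either way round) and let go of it. Then turn the winged knob clockwise by feel, until the pad holds the cell against the stop with about 15 N; leave it clamped like that. Do not crush the cell, and do not knock your fingers against the upright panel beside the wings.

Things in the scene. Friction and masses are not known exactly. Their poses are not given: they have to be found in the camera images.
- cell_center (a point): Centre of the loose grey pouch cell, a flat box 52 x 34 x 9 mm, about 36 g; x along its length, y along its width, z up. It starts flat on the work surface, this point 4.5 mm above it.
- cell: The same cell; origin at the centre of its underside, same axes.
- bed (a point): Middle of the top face of the clamp's raised bed, 24 mm wide (x), 36 mm long (y), 30 mm above the work surface and 18 mm above the base plate, so fingers holding the cell by its width hang down beside it. y: from knob to end stop; x: towards the panel's side; z up. The cell lies on it lengthwise along y. Best place for its centre before clamping: y = 0.
- clamp: The fixed aluminium base plate, 90 (x) x 195 (y) x 12 mm; origin on the work surface 33 mm from the bed's middle towards the knob, axes as bed. From the bed's middle: four tapered posts, 5 mm thick, 10 mm above the bed at x = +-22, y = +-20 mm (2.5 mm play); steel end stop's face set by hand anywhere at y = 29 to 39; face of the black pad (sprung, 3 N per mm, 10 mm travel) at y = -33 at knob angle 0, nearer as it turns.
- pad: The black sprung pad, 24 mm wide, 1 to 12 mm above the bed, that the knob drives towards the end stop; axes as bed. Its origin is only a reference point on the clamp's centre line at work surface height, at the pad's face.
- wings (a point): On the vertical axis of the black winged knob, 98 mm from the bed's middle along -y, at grip height, 48 mm above the work surface. Turns with the knob: y along the wings, x across, z up. The wings are one flat upright blade 9 mm thick, 58 mm long, 35 to 58 mm above the work surface; pinch it across its thickness, on the axis. Below it is a hub of 20 mm diameter.
- wing_knob (a joint): Knob angle, rad, growing clockwise seen from above; 0: wings parallel to the panel; end 2.75; starts at 0 to 0.3; the cell is tight somewhere between 1.3 and 2.6 (two grasps). Friction 0.28 N m throughout; once the cell is home on the stop each newton of clamping adds 0.01 N m (so 15 N shows as 0.15 N m above free turning; at rest friction may act either way). Stays put when let go.
- panel_top (a point): Middle of the upper inner edge of the upright grey panel beside the knob: 4 mm thick, 70 mm long in the clamp's y, top 64 mm above the work surface. Its face is 34 mm from the knob's axis towards the clamp's +x, 5 mm clear of the wing tips, so fully opened fingers may hit it: open only to about 30 mm there.
- panel: The same panel; its origin is that of the clamp, on the work surface 65 mm from the knob's axis; axes as bed.
Not all that is in view belongs to the job. Several things look just like the cell: the one meant starts farthest to the robot's right.

How it is judged (in metres and radians):
On the way, in this order (a step that is already met when the one before it is completed fails the run):
1. the cell lies flat on the bed between the guide posts, released, the pad not yet pressing it (x of cell_center in the frame of bed between -0.005 and 0.005 m and y of cell_center in the frame of bed between -0.008 and 0.017 m and z of cell_center in the frame of bed between 0.002 and 0.0075 m and angle between cell's own z axis and vertical below 0.08 rad and angle between the x axis of cell and the y axis of bed, either way round below 0.12 rad and contact force between the fingers and cell below 0.1 N and contact force between pad and cell below 2 N), for 0.2 s.
2. the pad presses the cell with more than 8 N (contact force between pad and cell above 8 N), for 0.1 s.
At the end, for the whole second after the job is handed in: The cell lies flat on the bed (tilt under 0.08 rad, within 0.12 rad of the clamp's length, centre within 5 mm across and 8 mm towards the knob and 17 mm towards the stop along the bed, 2 to 7.5 mm above its top), at rest, and the pad presses it with 8 to 22 N (x of cell_center in the frame of bed between -0.005 and 0.005 m and y of cell_center in the frame of bed between -0.008 and 0.017 m and z of cell_center in the frame of bed between 0.002 and 0.0075 m and angle between cell's own z axis and vertical below 0.08 rad and angle between the x axis of cell and the y axis of bed, either way round below 0.12 rad and contact force between pad and cell between 8 and 22 N and linear speed of cell below 0.01 m/s); the robot touches nothing.
It fails at once if the cell is crushed: the pad presses it with more than 27 N (contact force between pad and cell above 27 N).
It fails at once if fingers or arm knock against the upright panel with more than 6 N (contact force between any of the fingers, the arm and panel above 6 N).
It also fails if it takes over 72 s, if anything falls off the work surface, if the arm or the gripper's body presses on something with over 40 N, if the wrist force passes 120 N, or if a joint passes its speed limit or range.

ROBOT

A 7-joint arm with a two-finger parallel gripper is mounted at the origin on a cart in front of the work surface, level with it; the furniture and walls round the work are solid. World frame = base frame: x ahead of the robot, y to its left, z up, the work surface at z = 0. Lengths are in m, angles in degrees, forces in N, time in s.
With the tool pointing down it reaches from about 0.425 to 0.825 m from the base axis. Payload 3.6 kg.
Tool frame: the origin (TCP) lies midway between the tips of the shut fingers; the grasp point (between the pads) lies 19 mm behind it; z points along the fingers, y is the line along which they close (so a half turn about z gives the same grasp; the last joint's range is limited). The gripper opens to 93 mm and grips with 3 to 60 N. Pads are 15 mm wide; open, the fingers measure 128 mm over their backs; the gripper's body (75 mm by 188 mm) begins 65 mm behind the grasp point.
Start: joints at [70.388, 35.231, -0.722, 81.555, 0.464, 63.22, -2.315], TCP at [0.202, -0.618, 0.219] pointing down, gripper open.
Joint ranges: [-178.69, 178.69], [-17.37, 117.87], [-77.05, 75.6], [15.02, 138.74], [-78.02, 258.01], [0.78, 113.62], [-162.83, 162.83]. Speed limits (degrees/s): [159.86, 159.86, 180, 180, 180, 180, 180].

INTERFACE

Orientations are given as [roll, pitch, yaw] about the fixed x, y, z axes, in that order (R = Rz(yaw) Ry(pitch) Rx(roll)).
In Python, from cell import monitor, read_camera, bot, spot_in, silhouettes, pinpoint gives the robot as it stands. The module is installed in compiled form; this text tells all that it offers.
- The arm moves only by the tool jog_arm, never from a script. Its argument "motion" is a list of rows, each a list of 7 numbers: the shift along the world's x, y, z each as a share of 0.6 m, from -1 to 1, then the turn, a rotation vector about the world's x, y, z each as a share of 0.5 rad, from -1 to 1, then the opening, from 0 (shut) to 1 (fully open). In form: [[tx, ty, tz, wx, wy, wz, grip], ...]. A call has 1 to 10 rows; each row is the pose to reach, as a shift and turn from the pose commanded when the call began; what a row does not reach only later rows make up. A row lasts 1/10 s, in which the tool goes at most 50 mm and 8.59 degrees, less where a joint would pass 70% of its speed; a pose out of reach is approached as far as the arm can. A call with a number of a shift or a turn outside -1 to 1 is refused whole. A call with a gripper value outside its range is refused whole. The fingers move at their own pace and stop on an object; "force" is the grip in N (left out, the last holds). Time passes only in rows, so rows that repeat a pose let the fingers close. It gives the time, the measured TCP pose, the force and the opening at its end, in the units of the state.
- monitor.observe(): the state, without advancing time (a new reading comes with each control period).
- read_camera(name): name is "side" or "top"; returns a dict with "frame" (480x640x3 uint8, red, green, blue), "camera_matrix" (3x3 intrinsics, pixels), "R" (3x3) and "t" (3): a world point X has camera coordinates R X + t. Camera axes: x right, y down, z forward; pixel columns grow to the right and rows downward; lengths in m; the calibration is good to about 2 mm. A picture is of the moment at which its call begins. There is no depth.
- bot.hand_in(): hands the job in, once; it reports no verdict.
Trained networks look in the newest picture that a camera, given by its name, has taken for a name from the list of things; names that differ only in an ending like _2 or _b are one class to them, and where a whole thing is asked for, a point or a joint stands for the part that bears it (a point fixed in the world has none). Each returns a list of dicts, best first, with "conf" (0 to 1); they miss things now and then, are a little off and sometimes report something else, mostly with a low value. They report only what shows in the picture. A call takes as long as a camera call. They do not tell look-alikes from the thing itself.
- spot_in(camera, label): "pixel" ([column, row] in pixels, amid what is visible of it).
- silhouettes(camera, label): "mask" (480x640 bool, what is visible of it) and "pixel" ([column, row] in pixels, amid what is visible of it).
- pinpoint(camera, label): "pixel" ([column, row] in pixels: a listed point, or the origin of a listed thing).
The state is a dict: "time": time; "joint_pos": joint angles; "qvel": joint speeds; "joint_efforts": joint torques, N m; "tool_pos": TCP position; "tool_rot": TCP orientation; "contact_force": force on the tool from outside, world axes, zero at the start; "moment": the same for the moment, N m; "grip_width": opening from 0.0 (shut) to 1.0 (fully open).
Only numpy, scipy, OpenCV 4.12 (cv2) and the standard library are available. Lean on these libraries where they do the work, as an engineer would, in place of code of your own. Each camera call takes 0.05 s, during which the arm holds its last target. There are 200 camera calls.

## Working session

There is one attempt and no reset: what is moved stays moved. The work goes in short steps, Python scripts to look and compute and a tool call to move; the robot and the scene stay as the last step left them, time stands still between calls to the robot, and variables do not carry over. Pictures are saved under pics/ and viewed, on a budget of 10 in all, crops included, one or two more only if the job needs it, and the job is handed in when it is done.

Besides the shell and the picture viewer there is one more tool, called after "Request:" as name(argument=value, ...) on one line, values as JSON. jog_arm: Moves the arm, as the interface text tells. Shift numbers are shares of 0.6 m and turn numbers shares of 0.5 rad, none past 1 either way. Its arguments: {"type":"object","properties":{"motion":{"type":"array"},"force":{"type":"number"}},"required":["motion"]}

```bash
mkdir -p pics; cat > h.py <<'E'
import numpy as np, cv2
from cell import monitor, read_camera, bot, spot_in, silhouettes, pinpoint
def ray(c,p):
    d=np.linalg.inv(c["camera_matrix"])@np.array([p[0],p[1],1.]); d=c["R"].T@d
    return -c["R"].T@c["t"], d/np.linalg.norm(d)
def onz(c,p,z):
    o,d=ray(c,p); return o+d*(z-o[2])/d[2]
def tri(c1,p1,c2,p2):
    o1,d1=ray(c1,p1);o2,d2=ray(c2,p2)
    s=np.linalg.lstsq(np.stack([d1,-d2],1),o2-o1,rcond=None)[0]
    a,b=o1+s[0]*d1,o2+s[1]*d2
    return (a+b)/2, np.linalg.norm(a-b)
def proj(c,X):
    x=c["camera_matrix"]@(c["R"]@np.array(X)+c["t"]); return x[:2]/x[2]
def save(c,n): cv2.imwrite(f"pics/{n}.png",cv2.cvtColor(c["frame"],cv2.COLOR_RGB2BGR))
np.set_printoptions(precision=4,suppress=True)
E
python3 - <<'E'
from h import *
print(monitor.observe())
C={n:read_camera(n) for n in("side","top")}
for n,c in C.items():
    save(c,n+"1"); print(n,"pos",-c["R"].T@c["t"],"fwd",c["R"][2])
    for l in("cell_center","bed","wings","panel_top","clamp","pad","panel"):
        print(n,l,[(np.round(r["pixel"],1),round(r["conf"],2)) for r in pinpoint(n,l)][:6])
E
```

```text
{'time': 0.0, 'joint_pos': array([70.3901, 35.2874, -0.7223, 81.6393,  0.4648, 63.2189, -2.3128]), 'qvel': array([-0.1149,  0.0065,  0.0099,  0.0883, -0.0773, -0.0078,  0.0224]), 'joint_efforts': array([ -0.0002, -45.8937,   0.2088, -16.5743,  -0.0611,   0.0205,
         0.0002]), 'tool_pos': array([ 0.2016, -0.6171,  0.2175]), 'tool_rot': array([-179.8573,    0.0029,   18.0972]), 'contact_force': array([ 0.2195, -0.8436,  0.5934]), 'moment': array([0.0484, 0.0013, 0.0306]), 'grip_width': 0.9962617890505155}
side pos [0.6521 0.5282 0.4914] fwd [-0.0509 -0.8601 -0.5076]
side cell_center [(array([338.2, 233.4]), 0.81), (array([384.4, 238.7]), 0.73), (array([234.2, 237.9]), 0.7)]
side bed [(array([314. , 294.8]), 0.62), (array([275.8, 251.1]), 0.43)]
side wings [(array([291.3, 254.7]), 0.92)]
side panel_top [(array([276.3, 254.3]), 0.86)]
side clamp [(array([308.2, 300.5]), 0.69)]
side pad []
side panel []
top pos [ 0.4762 -0.214   0.9041] fwd [ 0.1583 -0.0087 -0.9874]
top cell_center [(array([360., 329.]), 0.91), (array([416.8, 342.3]), 0.8), (array([371.9, 269.2]), 0.71), (array([360. , 144.2]), 0.71)]
top bed [(array([215.5, 230.6]), 0.71)]
top wings [(array([274.5, 210.5]), 0.67)]
top panel_top [(array([266.5, 190.1]), 0.91)]
top clamp [(array([244.9, 227.2]), 0.87), (array([268.7, 190.4]), 0.33)]
top pad [(array([243.1, 230.6]), 0.4)]
top panel []
```

View pics/top1.png

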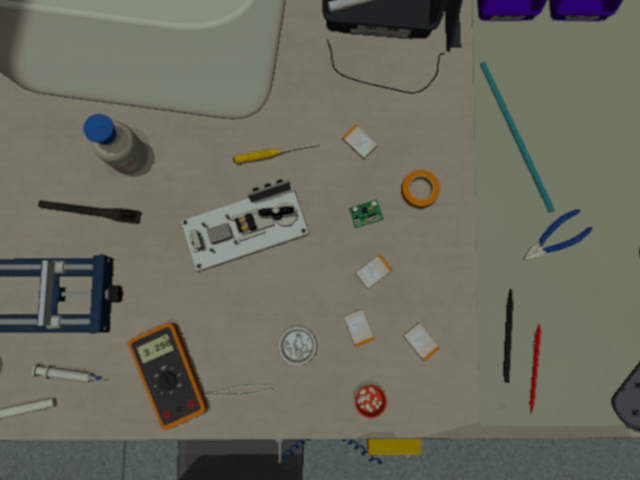

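View pics/side1.png

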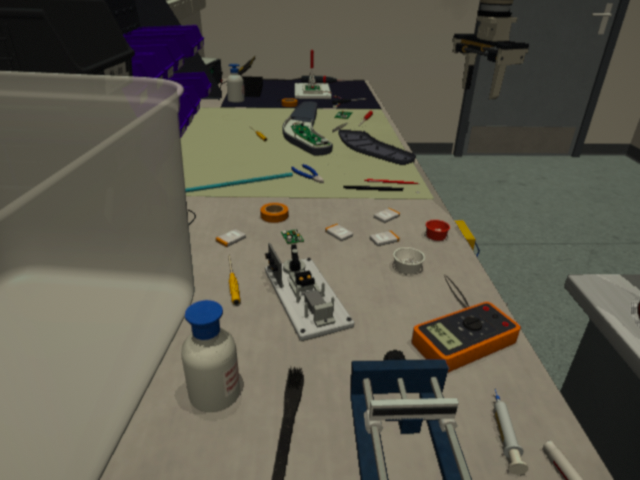

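```bash
python3 - <<'E'
from h import *
C={n:read_camera(n) for n in("side","top")}
P={n:{l:[r["pixel"] for r in pinpoint(n,l)] for l in("cell_center","bed","wings","panel_top","clamp","pad")} for n in C}
for p in P["top"]["cell_center"]: 
  X=onz(C["top"],p,.0045); print("cell",p,X,"side",proj(C["side"],X))
for l in("bed","wings","panel_top","clamp"):
  for z in (0,.03,.048,.064):
    pass
  if P["top"][l] and P["side"][l]: print(l,tri(C["top"],P["top"][l][0],C["side"],P["side"][l][0]))
for l,z in(("bed",.03),("wings",.048),("panel_top",.064),("clamp",0)):
  for n in C:
    for p in P[n][l][:2]: print(l,n,onz(C[n],p,z))
for n in C:
  for l in ("cell","pad","wings"):
    for r in silhouettes(n,l)[:5]:
      m=r["mask"].astype(np.uint8); k=max(cv2.findContours(m,0,1)[0],key=cv2.contourArea)
      b=cv2.boxPoints(cv2.minAreaRect(k)); z=dict(cell=.009,pad=.042,wings=.058)[l]
      print(n,l,round(r["conf"],2),"area",m.sum(),[np.round(onz(C[n],q,z)[:2],4).tolist() for q in b])
E
```

```text
cell [361.6, 141.7] [ 0.7816 -0.2962  0.0045] side [232.3202 236.6174]
cell [358.5, 330.3] [ 0.4656 -0.2859  0.0045] side [386.8701 238.2479]
cell [420.1, 341.1] [ 0.4481 -0.3847  0.0045] side [387.0887 215.607 ]
cell [372.4, 268.7] [ 0.565  -0.3103  0.0045] side [337.7041 232.5639]
bed (array([ 0.6239, -0.0618,  0.0316]), np.float64(0.0029914126897531194))
wings (array([ 0.6583, -0.1555,  0.048 ]), np.float64(0.007760064866229725))
panel_top (array([ 0.686 , -0.1382,  0.0676]), np.float64(0.005326745071045045))
clamp (array([ 0.6271, -0.0984, -0.0091]), np.float64(0.0030329824906234785))
bed side [ 0.6252 -0.0644  0.03  ]
bed top [ 0.6227 -0.0613  0.03  ]
bed top [ 0.6271 -0.101   0.03  ]
wings side [ 0.6621 -0.1572  0.048 ]
wings side [ 0.6834 -0.163   0.048 ]
wings top [ 0.6544 -0.1552  0.048 ]
panel_top side [ 0.6889 -0.1451  0.064 ]
panel_top top [ 0.6841 -0.1377  0.064 ]
clamp side [ 0.6261 -0.0865  0.    ]
clamp top [ 0.6271 -0.0997  0.    ]
clamp top [ 0.4502 -0.3874  0.    ]
side cell 0.65 area 312 [[0.8155, -0.2866], [0.7696, -0.3391], [0.7531, -0.2907], [0.798, -0.2425]]
s
[... 394 characters left out ...]
]
side wings 0.91 area 354 [[0.689, -0.1519], [0.6547, -0.1825], [0.6357, -0.1044], [0.6679, -0.0786]]
top cell 0.96 area 677 [[0.4874, -0.2608], [0.4999, -0.2929], [0.452, -0.3114], [0.4397, -0.2795]]
top cell 0.91 area 616 [[0.7857, -0.2607], [0.8127, -0.2852], [0.7756, -0.3226], [0.7489, -0.2981]]
top cell 0.89 area 655 [[0.5592, -0.2802], [0.5903, -0.3223], [0.5624, -0.3425], [0.5316, -0.3004]]
top cell 0.73 area 661 [[0.4567, -0.3571], [0.4775, -0.3843], [0.4369, -0.4159], [0.4163, -0.3887]]
top pad 0.67 area 102 [[0.6408, -0.0872], [0.6458, -0.1002], [0.6247, -0.1083], [0.6198, -0.0954]]
top wings 0.91 area 565 [[0.6526, -0.1269], [0.6696, -0.1826], [0.6346, -0.193], [0.6178, -0.1375]]
```

The top view shows four look-alike cells at about (361,142), (372,269), (359,329) and (421,341). The robot's right is −y, which is to the right in this picture, so the cell meant is the one at (421,341). The clamp runs from its stop at (196,241) to the knob at (275,213), with the panel at (268,189). I'll check the choice in one close crop and fit the geometry at the same time.

```bash
python3 - <<'E'
from h import *
c=read_camera("top"); s=read_camera("side")
f=cv2.cvtColor(c["frame"],cv2.COLOR_RGB2BGR)
a=cv2.resize(f[172:278,172:318],None,fx=4,fy=4,interpolation=cv2.INTER_CUBIC)
b=cv2.resize(f[312:365,392:450],None,fx=3.4,fy=4,interpolation=cv2.INTER_CUBIC)
b=cv2.copyMakeBorder(b,0,a.shape[0]-b.shape[0],0,0,0); cv2.imwrite("pics/crop1.png",np.hstack([a,b]))
for n,cc in(("top",c),("side",s)):
  for r in silhouettes(n,"clamp")[:1]:
    m=r["mask"].astype(np.uint8); k=max(cv2.findContours(m,0,1)[0],key=cv2.contourArea)
    hull=cv2.convexHull(k)[:,0]; print(n,r["conf"],m.sum(),hull.tolist())
    W=np.array([onz(cc,q,.012)[:2] for q in k[:,0]],np.float32); print(cv2.minAreaRect(W))
E
```

```text
top 0.94 6586 [[281, 179], [289, 180], [293, 185], [301, 208], [308, 229], [308, 234], [306, 235], [271, 248], [268, 249], [201, 271], [196, 271], [195, 270], [194, 268], [193, 265], [183, 234], [181, 226], [181, 220], [183, 219], [255, 187], [279, 179]]
((0.6387796401977539, -0.09862757474184036), (0.10570484399795532, 0.19655221700668335), 18.900585174560547)
side 0.92 3966 [[270, 243], [294, 245], [309, 257], [312, 260], [343, 306], [351, 318], [353, 322], [353, 325], [352, 326], [349, 327], [308, 338], [304, 339], [301, 339], [299, 337], [279, 299], [265, 272], [265, 267], [266, 253], [268, 243]]
((0.649122416973114, -0.13031572103500366), (0.09263226389884949, 0.2789551317691803), 18.670244216918945)
```

View pics/crop1.png

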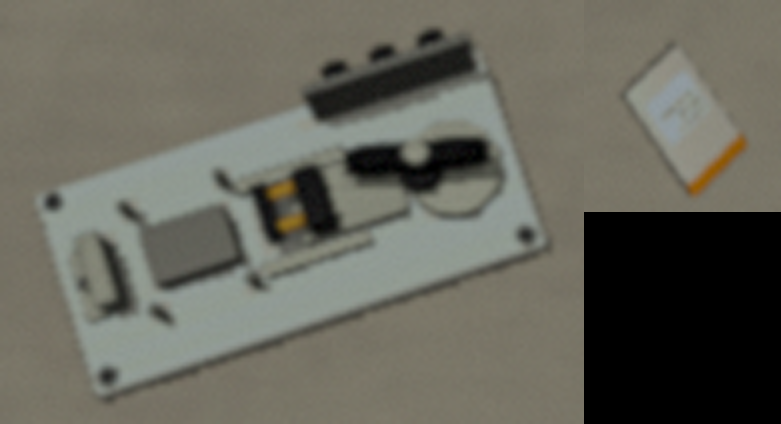

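The crop confirms the cell (one orange end, lying alone at the far right). The bed is at about (219,234), the four posts and the stop are clear, and the wings are turned about 15° clockwise from the panel. Next I'll fit the clamp frame.

```bash
python3 - <<'E'
from h import *
c=read_camera("top")
T=lambda p,z:onz(c,[172+p[0]/4,172+p[1]/4],z)[:2]
pl=np.array([T(p,.012) for p in((40,195),(103,397),(550,245),(492,75))]); print("plate",pl)
e=lambda v:np.degrees(np.arctan2(-v[0],v[1]))  # yaw of bed y axis
print("yaw", e(pl[0]-pl[3]),e(pl[1]-pl[2]), "x-edges", np.degrees(np.arctan2(*(pl[0]-pl[1])[::-1])),np.degrees(np.arctan2(*(pl[3]-pl[2])[::-1])))
ctr=pl.mean(0); print("ctr",ctr, [np.linalg.norm(pl[i]-pl[i-1]) for i in range(4)])
y=np.radians(np.mean([e(pl[0]-pl[3]),e(pl[1]-pl[2])])); X=np.array([np.cos(y),np.sin(y)]);Y=np.array([-np.sin(y),np.cos(y)])
print("bed from plate",ctr+.033*Y,"knob",ctr-.065*Y,"panel",ctr-.065*Y+.034*X)
print("bed corners mean",np.mean([T(p,.03) for p in((143,233),(225,207),(243,262),(165,287))],0))
w=[T((347,160),.058),T((490,150),.058)];print("wing ends",w,np.mean(w,0),"wing yaw",e(w[0]-w[1]),"hub top", T((418,152),.058))
st=T((118,270),.045); print("stop edge pts in bed frame", [(np.array(T(p,.045))-ctr-.033*Y)@Y for p in((112,240),(130,305))])
pt=lambda x,z: proj(c,[*x,z])
B=ctr+.033*Y
print("posts in crop",[np.round((pt(B+sx*.022*X+sy*.02*Y,.04)-172)*4) for sx in(1,-1) for sy in(1,-1)])
for d in (.029,.034,.039): print("stop",d,np.round((pt(B+d*Y,.04)-172)*4))
# cell
k=np.array([[672,45],[625,95],[692,195],[748,145]])
q=np.array([onz(c,[392+(p[0]-584)/3.4,312+p[1]/4],.009)[:2] for p in k]); print("cell",q,q.mean(0),"len dir",np.degrees(np.arctan2(*((q[2]+q[3]-q[0]-q[1])[::-1]))),[np.linalg.norm(q[i]-q[i-1]) for i in range(4)])
E
```

```text
plate [[ 0.6442  0.002 ]
 [ 0.561  -0.0264]
 [ 0.6229 -0.2074]
 [ 0.6944 -0.1834]]
yaw 15.143374933184932 18.86737698367359 x-edges 18.815437560684146 18.509864905681834
ctr [ 0.6306 -0.1038] [np.float64(0.19208479557786812), np.float64(0.0879345936573588), np.float64(0.191288072131407), np.float64(0.07546005293677226)]
bed from plate [ 0.621  -0.0723] knob [ 0.6496 -0.166 ] panel [ 0.6822 -0.156 ]
bed corners mean [ 0.6194 -0.0648]
wing ends [array([ 0.6492, -0.1284]), array([ 0.653 , -0.1843])] [ 0.6511 -0.1564] wing yaw 3.949469612758713 hub top [ 0.6523 -0.1562]
stop edge pts in bed frame [np.float64(0.035964543187389425), np.float64(0.03605217128163884)]
posts in crop [array([145., 202.]), array([242., 173.]), array([175., 306.]), array([273., 277.])]
stop 0.029 [138. 260.]
stop 0.034 [126. 264.]
stop 0.039 [114. 268.]
cell [[ 0.4764 -0.3812]
 [ 0.4568 -0.3584]
 [ 0.4175 -0.3886]
 [ 0.4369 -0.4156]] [ 0.4469 -0.3859] len dir -140.61250701708803 [np.float64(0.05240354338207673), np.float64(0.030097532451751546), np.float64(0.04951725882293325), np.float64(0.03320663695428427)]
```

Request:
jog_arm(motion=[[0.409, 0.385, -0.15, 0, 0, 0.719, 0.65], [0.409, 0.385, -0.15, 0, 0, 0.719, 0.65], [0.409, 0.385, -0.15, 0, 0, 0.719, 0.65], [0.409, 0.385, -0.15, 0, 0, 0.719, 0.65], [0.409, 0.385, -0.15, 0, 0, 0.719, 0.65], [0.409, 0.385, -0.15, 0, 0, 0.719, 0.65], [0.409, 0.385, -0.15, 0, 0, 0.719, 0.65], [0.409, 0.385, -0.15, 0, 0, 0.719, 0.65], [0.409, 0.385, -0.15, 0, 0, 0.719, 0.65], [0.409, 0.385, -0.15, 0, 0, 0.719, 0.65]])

```text
time: 3.05
tool_pos: [0.4461, -0.3886, 0.1289]
tool_rot: [180.0, 0.1, 38.6]
contact_force: [-0.7, 0.1, -0.8]
grip_width: 0.65
```

```bash
python3 - <<'E'
from h import *
s=read_camera("side");c=read_camera("top"); o=monitor.observe(); print(o["tool_pos"],o["tool_rot"],o["joint_pos"])
for n,cc in(("side",s),("top",c)):
  X=[.447,-.386,.0045]; p=proj(cc,X); print(n,p,proj(cc,o["tool_pos"]))
  print([(np.round(r["pixel"],1),round(r["conf"],2)) for r in pinpoint(n,"cell_center") if np.linalg.norm(np.array(r["pixel"])-p)<25])
p=proj(s,[.447,-.386,.03]).astype(int);q=proj(c,[.447,-.386,.03]).astype(int)
f=lambda cc,p:cv2.resize(cv2.cvtColor(cc["frame"][p[1]-50:p[1]+50,p[0]-48:p[0]+48],cv2.COLOR_RGB2BGR),None,fx=4,fy=4,interpolation=cv2.INTER_CUBIC)
cv2.imwrite("pics/crop2.png",np.hstack([f(s,p),f(c,q)])); print(p,q)
E
```

```text
[ 0.4457 -0.389   0.1291] [179.9441   0.0714  38.4753] [ 42.5772  35.6983  -5.8132  97.6141   4.757   46.8886 -16.9267]
side [387.4747 215.3226] [393.419  162.4952]
[(array([386.1, 215.7]), 0.78)]
top [420.96   341.7967] [440.4563 345.621 ]
[(array([418.2, 338. ]), 0.65)]
[388 205] [424 342]
```

View pics/crop2.png

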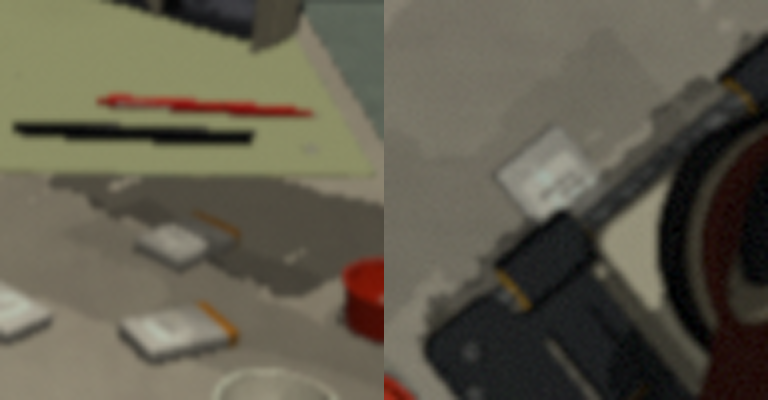

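The side view puts the cell at (387,215), where my estimate projects to (387.5,215.3), so height and place agree. The fingers straddle it, so I'll go down, pinch and lift.

Request:
jog_arm(motion=[[0.001, 0.003, -0.08, 0, 0, 0, 0.65], [0.001, 0.003, -0.15, 0, 0, 0, 0.65], [0.001, 0.003, -0.19, 0, 0, 0, 0.65], [0.001, 0.003, -0.207, 0, 0, 0, 0.65], [0.001, 0.003, -0.207, 0, 0, 0, 0.65], [0.001, 0.003, -0.207, 0, 0, 0, 0.2], [0.001, 0.003, -0.207, 0, 0, 0, 0.2], [0.001, 0.003, -0.207, 0, 0, 0, 0.2], [0.001, 0.003, -0.207, 0, 0, 0, 0.2], [0.001, 0.003, -0.207, 0, 0, 0, 0.2]], force=12)

```text
time: 4.25
tool_pos: [0.4484, -0.3855, 0.0055]
tool_rot: [179.9, -0.0, 38.7]
contact_force: [-0.8, 0.6, 5.5]
grip_width: 0.362
```

Request:
jog_arm(motion=[[0, 0, 0.05, 0, 0, 0, 0.2], [0, 0, 0.12, 0, 0, 0, 0.2], [0.03, 0.05, 0.2, 0, 0, 0.2, 0.2], [0.06, 0.12, 0.25, 0, 0, 0.45, 0.2], [0.1, 0.19, 0.25, 0, 0, 0.7, 0.2], [0.144, 0.267, 0.25, 0, 0, 1, 0.2], [0.144, 0.267, 0.25, 0, 0, 1, 0.2], [0.144, 0.267, 0.25, 0, 0, 1, 0.2]])

```text
time: 5.05
tool_pos: [0.5356, -0.2213, 0.1545]
tool_rot: [-180.0, -0.1, 67.7]
contact_force: [0.8, -1.2, -0.4]
grip_width: 0.363
```

Request:
jog_arm(motion=[[0.04, 0.07, 0, 0, 0, 0.28, 0.2], [0.08, 0.14, 0, 0, 0, 0.56, 0.2], [0.12, 0.21, 0, 0, 0, 0.84, 0.2], [0.144, 0.268, 0, 0, 0, 1, 0.2], [0.144, 0.268, 0, 0, 0, 1, 0.2], [0.144, 0.268, 0, 0, 0, 1, 0.2]])

```text
time: 5.65
tool_pos: [0.62, -0.0662, 0.1536]
tool_rot: [-179.9, 0.1, 95.9]
contact_force: [0.1, -2.2, -1.0]
grip_width: 0.363
```

Request:
jog_arm(motion=[[0, 0, 0, 0, 0, 0.25, 0.2], [0, 0, 0, 0, 0, 0.457, 0.2], [0, 0, -0.06, 0, 0, 0.457, 0.2], [0, 0, -0.1, 0, 0, 0.457, 0.2], [0, 0, -0.1, 0, 0, 0.457, 0.2], [0, 0, -0.1, 0, 0, 0.457, 0.2]])

```text
time: 6.25
tool_pos: [0.6202, -0.0671, 0.0944]
tool_rot: [-179.9, 0.1, 108.8]
contact_force: [-0.1, 0.4, 1.0]
grip_width: 0.363
```

```bash
python3 - <<'E'
from h import *
s=read_camera("side");c=read_camera("top"); o=monitor.observe(); print(o["time"],o["tool_pos"],o["tool_rot"],o["joint_pos"],o["grip_width"])
p=proj(s,[.62,-.065,.05]).astype(int);q=proj(c,[.62,-.065,.05]).astype(int)
f=lambda cc,p:cv2.resize(cv2.cvtColor(cc["frame"][p[1]-60:p[1]+60,p[0]-48:p[0]+48],cv2.COLOR_RGB2BGR),None,fx=4,fy=4,interpolation=cv2.INTER_CUBIC)
cv2.imwrite("pics/crop3.png",np.hstack([f(s,p),f(c,q)])); print(p,q)
for l in("bed","cell_center"): print(l,[(np.round(r["pixel"],1),round(r["conf"],2)) for r in pinpoint("side",l)])
E
```

```text
6.35 [ 0.6216 -0.0655  0.0959] [179.8769   0.1    108.9443] [ 17.6052  42.3015 -23.236   93.2727  20.8075  48.5953   4.8655] 0.36386636813744433
[316 285] [218 231]
bed [(array([314.4, 298.8]), 0.72), (array([319.4, 264.3]), 0.24)]
cell_center [(array([385.6, 240.2]), 0.86), (array([315.7, 260. ]), 0.83), (array([340.7, 230.6]), 0.68), (array([233.1, 236.6]), 0.62), (array([291.5, 257.1]), 0.4)]
```

View pics/crop3.png

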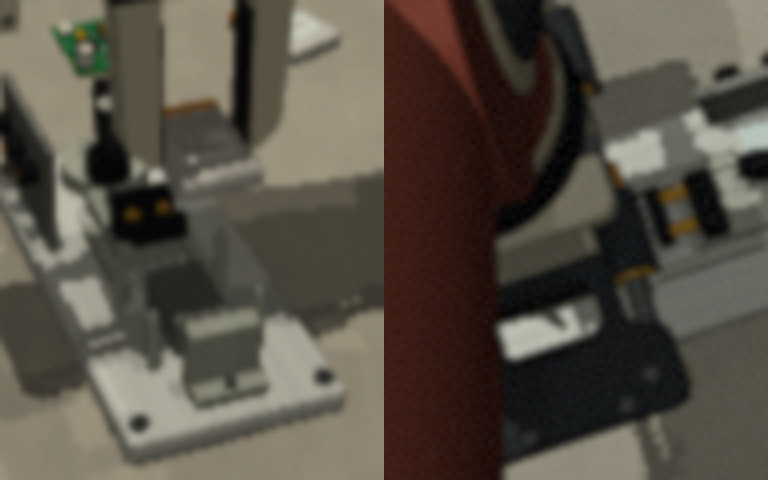

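```bash
python3 - <<'E'
from h import *
s=read_camera("side");P=[]
print("cell pred",proj(s,[.6209,-.0663,.095]), "bed pred",proj(s,[.6195,-.065,.03]))
for k in range(4):
  if k: s=read_camera("side")
  b=[r["pixel"] for r in pinpoint("side","bed")][:1]; q=[r["pixel"] for r in pinpoint("side","cell_center") if abs(r["pixel"][0]-316)<10 and abs(r["pixel"][1]-260)<10][:1]
  P.append((b,q))
  print(onz(s,b[0],.03) if b else 0, onz(s,q[0],.095) if q else 0)
y=np.radians(18.9);X=np.array([np.cos(y),np.sin(y)]);Y=np.array([-np.sin(y),np.cos(y)])
B=np.array([.6195,-.065]); off=lambda pts:[np.round((proj(s,[*(B+a*X+b*Y),z])-[268,225])*4).tolist() for a,b,z in pts]
print("bed corners",off([(sx*.012,sy*.018,.03) for sx in(1,-1) for sy in(1,-1)]))
print("posts",off([(sx*.022,sy*.02,.04) for sx in(1,-1) for sy in(1,-1)]))
print("plate",off([(.045,.0645,.012),(-.045,.0645,.012)]),"stop bottom centre y29/34/39",off([(0,d,.03) for d in (.029,.034,.039)]))
E
```

```text
cell pred [316.4645 261.5559] bed pred [316.6651 295.83  ]
[ 0.6224 -0.062   0.03  ] [ 0.6209 -0.0623  0.095 ]
[ 0.624  -0.0667  0.03  ] [ 0.6231 -0.0687  0.095 ]
[ 0.6262 -0.0596  0.03  ] [ 0.6167 -0.07    0.095 ]
[ 0.6244 -0.0644  0.03  ] [ 0.6244 -0.0646  0.095 ]
bed corners [[183.0, 317.0], [151.0, 264.0], [240.0, 303.0], [206.0, 252.0]]
posts [[161.0, 305.0], [126.0, 246.0], [266.0, 281.0], [227.0, 224.0]]
plate [[144.0, 449.0], [363.0, 393.0]] stop bottom centre y29/34/39 [[222.0, 327.0], [227.0, 335.0], [232.0, 342.0]]
```

```bash
python3 - <<'E'
from h import *
s=read_camera("side"); save(s,"side_raw")
y=np.radians(18.9);X=np.array([np.cos(y),np.sin(y)]);Y=np.array([-np.sin(y),np.cos(y)])
x0,y0,k=285,265,8
f=cv2.resize(cv2.cvtColor(s["frame"][y0:y0+75,x0:x0+75],cv2.COLOR_RGB2BGR),None,fx=k,fy=k,interpolation=cv2.INTER_CUBIC)
f=np.clip(f.astype(float)*1.6,0,255).astype(np.uint8)
B=np.array([.6225,-.0645]); 
def px(a,b,z): return np.int32(np.round((proj(s,[*(B+a*X+b*Y),z])-[x0,y0]+.5)*k))
cv2.polylines(f,[np.array([px(a,b,.03) for a,b in((.012,.018),(-.012,.018),(-.012,-.018),(.012,-.018))])],True,(0,255,0),1)
cv2.polylines(f,[np.array([px(a,b,.012) for a,b in((.045,.0645),(-.045,.0645),(-.045,-.1305),(.045,-.1305))])],True,(255,0,0),1)
for a in(.022,-.022):
  for b in(.02,-.02): cv2.circle(f,tuple(int(v) for v in px(a,b,.04)),4,(0,0,255),1)
cv2.imwrite("pics/ov4.png",f)
E
```

```text
(no output)
```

View pics/ov4.png

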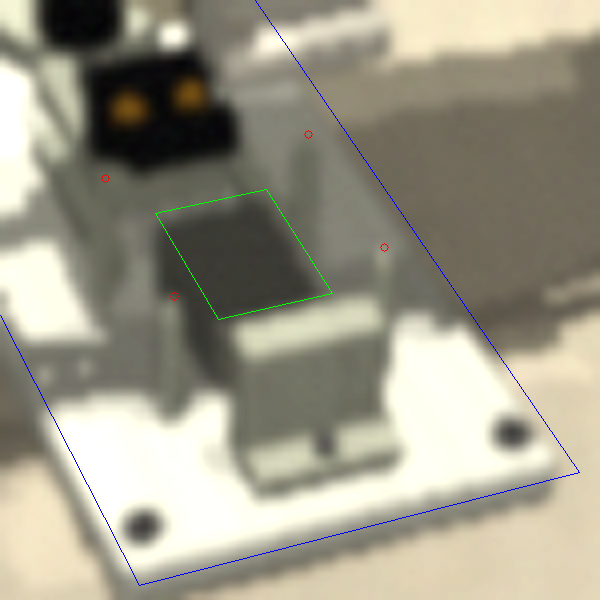

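The overlay for a bed at (0.6225, −0.0645) fits the bed outline and all the visible post tops to within 1 px. Only the base plate's right edge disagrees, and it doesn't matter for the placing. I'll shift about 1.5 mm and lower the cell slowly.

Request:
jog_arm(motion=[[0.002, 0.002, -0.03, 0, 0, 0, 0.2], [0.002, 0.002, -0.06, 0, 0, 0, 0.2], [0.002, 0.002, -0.075, 0, 0, 0, 0.2], [0.002, 0.002, -0.082, 0, 0, 0, 0.2], [0.002, 0.002, -0.088, 0, 0, 0, 0.2], [0.002, 0.002, -0.088, 0, 0, 0, 0.2], [0.002, 0.002, -0.088, 0, 0, 0, 0.2]])

```text
time: 7.8
tool_pos: [0.6224, -0.0628, 0.0422]
tool_rot: [179.9, 0.0, 109.1]
contact_force: [-0.3, -0.6, -0.5]
grip_width: 0.361
```

```bash
python3 - <<'E'
from h import *
for k in range(3):
  s=read_camera("side"); o=monitor.observe(); print(o["tool_pos"],o["contact_force"],o["moment"],o["tool_rot"],o["grip_width"])
x0,y0,k=285,240,6
f=cv2.resize(cv2.cvtColor(s["frame"][y0:y0+90,x0:x0+75],cv2.COLOR_RGB2BGR),None,fx=k,fy=k,interpolation=cv2.INTER_CUBIC)
cv2.imwrite("pics/ov5.png",np.clip(f.astype(float)*1.5,0,255).astype(np.uint8))
E
```

```text
[ 0.6224 -0.0628  0.0423] [ 0.0815  0.3055 -0.2106] [-0.0167 -0.089  -0.0435] [179.9334   0.0255 109.077 ] 0.3590285884993388
[ 0.6223 -0.0628  0.0423] [-0.0052 -0.5194  0.1826] [-0.0435 -0.1483 -0.0252] [179.938    0.0241 109.0781] 0.36228615325028507
[ 0.6223 -0.0628  0.0422] [ 0.1959  0.6873 -0.9121] [ 0.0152 -0.119  -0.0441] [179.945    0.0209 109.0818] 0.3610442657567277
```

View pics/ov5.png

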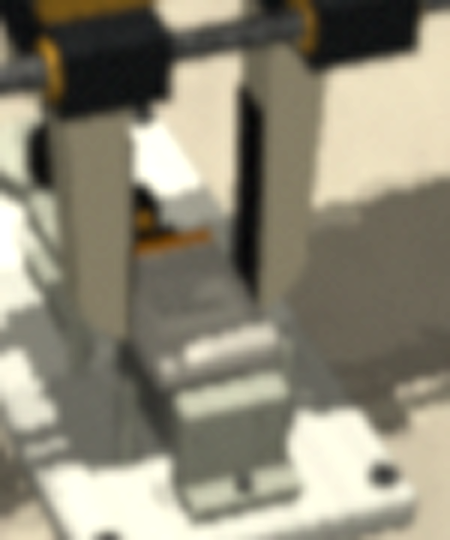

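No contact forces: the cell has gone in between the posts without touching. I'll lower the last 7 mm and open gently.

Request:
jog_arm(motion=[[0, 0, -0.004, 0, 0, 0, 0.2], [0, 0, -0.008, 0, 0, 0, 0.2], [0, 0, -0.011, 0, 0, 0, 0.2], [0, 0, -0.0115, 0, 0, 0, 0.2], [0, 0, -0.0115, 0, 0, 0, 0.2]])

```text
time: 8.45
tool_pos: [0.6218, -0.0629, 0.0355]
tool_rot: [-180.0, 0.0, 109.1]
contact_force: [-0.5, 0.3, 5.1]
grip_width: 0.362
```

Request:
jog_arm(motion=[[0, 0, 0, 0, 0, 0, 0.4], [0, 0, 0, 0, 0, 0, 0.5], [0, 0, 0, 0, 0, 0, 0.5], [0, 0, 0, 0, 0, 0, 0.5], [0, 0, 0.02, 0, 0, 0, 0.5], [0, 0, 0.06, 0, 0, 0, 0.5], [0, 0, 0.12, 0, 0, 0, 0.5], [0, 0, 0.2, 0, 0, 0, 0.5], [0, -0.08, 0.2, 0, 0, 0, 0.26], [0, -0.16, 0.2, 0, 0, 0, 0.26]])

```text
time: 9.45
tool_pos: [0.6239, -0.1576, 0.1585]
tool_rot: [179.7, 0.1, 109.4]
contact_force: [0.3, -1.4, -0.3]
grip_width: 0.378
```

```bash
python3 - <<'E'
from h import *
s=read_camera("side"); c=read_camera("top");o=monitor.observe(); print(o["tool_pos"],o["contact_force"],o["tool_rot"],o["grip_width"])
W=[]
for n,cc in(("side",s),("top",c)):
  for l,z in(("cell_center",.0345),("wings",.048)): 
    for r in pinpoint(n,l):
      X=onz(cc,r["pixel"],z)
      if X[1]>-.2: print(n,l,X,round(r["conf"],2))
x0,y0,k=265,235,6
f=cv2.resize(cv2.cvtColor(s["frame"][y0:y0+100,x0:x0+95],cv2.COLOR_RGB2BGR),None,fx=k,fy=k,interpolation=cv2.INTER_CUBIC)
cv2.imwrite("pics/ov6.png",np.clip(f.astype(float)*1.5,0,255).astype(np.uint8))
E
```

```text
[ 0.6207 -0.1707  0.1554] [-0.095  -1.3862  0.7676] [-179.8367    0.489   108.2879] 0.29338890999310707
side cell_center [ 0.62   -0.0655  0.0345] 0.72
side wings [ 0.6574 -0.1507  0.048 ] 0.7
```

View pics/ov6.png

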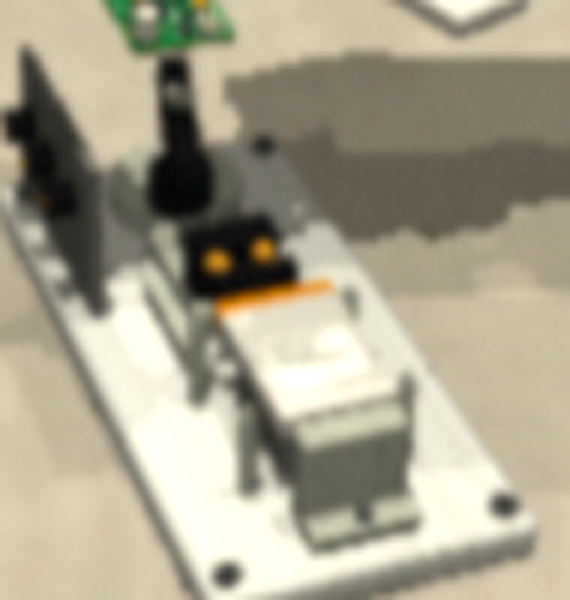

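The cell lies flat between the posts, orange end at the pad, released. Next I'll work out the wings' axis and angle.

```bash
python3 - <<'E'
from h import *
s=read_camera("side");c=read_camera("top");o=monitor.observe(); print(o["time"],o["tool_pos"],o["tool_rot"],o["joint_pos"])
# fit blade pose to side silhouette: dark pixels
best=[]
S=silhouettes("side","wings")[0]; m=S["mask"]; print(S["conf"],m.sum())
from scipy.optimize import minimize
def mask(p,cc):
  x,y,th=p; R=np.array([[np.cos(th),-np.sin(th)],[np.sin(th),np.cos(th)]])
  out=np.zeros((480*4,640*4),np.uint8)
  def hull(pts): cv2.fillConvexPoly(out,cv2.convexHull(np.int32([proj(cc,q)*4+2 for q in pts])),1)
  hull([[*(R@[a,b]+[x,y]),z] for a in(-.0045,.0045) for b in(-.029,.029) for z in(.035,.058)])
  hull([[x+.01*np.cos(t),y+.01*np.sin(t),z] for t in np.linspace(0,6.28,12) for z in(.03,.035)])
  return cv2.resize(out*255,(640,480),interpolation=cv2.INTER_AREA)/255.
m8=m.astype(float)
cost=lambda p:np.abs(mask(p,s)-m8).sum()
res=[]
for x in np.arange(.648,.664,.002):
  for y in np.arange(-.165,-.146,.003):
    for th in np.radians([0,4,8]): res.append((cost((x,y,th)),x,y,np.degrees(th)))
print(sorted(res)[:6])
for X in([.654,-.157,.058],[.654,-.157,.04]): print((proj(s,X)-[265,235])*6)
for t in (.029,-.029): 
  th=np.radians(4); print((proj(s,[.654-t*np.sin(th),-.157+t*np.cos(th),.058])-[265,235])*6)
E
```

```text
9.85 [ 0.6222 -0.1564  0.1551] [179.9551  -0.0722 109.2722] [ 26.5482  39.9521 -25.2638  87.0399  18.9115  57.2673  15.4392]
0.85 342
[(np.float64(165.8862745098039), np.float64(0.656), np.float64(-0.156), np.float64(4.0)), (np.float64(165.8941176470588), np.float64(0.654), np.float64(-0.15), np.float64(8.0)), (np.float64(166.87843137254902), np.float64(0.656), np.float64(-0.153), np.float64(4.0)), (np.float64(167.89803921568628), np.float64(0.654), np.float64(-0.153), np.float64(8.0)), (np.float64(168.45098039215685), np.float64(0.656), np.float64(-0.159), np.float64(4.0)), (np.float64(170.76078431372548), np.float64(0.656), np.float64(-0.15), np.float64(4.0))]
[179.5293  92.8639]
[179.9031 144.8516]
[186.8603 147.9472]
[172.634   41.0536]
```

Request:
jog_arm(motion=[[0.054, -0.001, 0, 0, 0, -0.28, 0.23], [0.054, -0.001, 0, 0, 0, -0.53, 0.23], [0.054, -0.001, 0, 0, 0, -0.53, 0.23], [0.054, -0.001, -0.06, 0, 0, -0.53, 0.23], [0.054, -0.001, -0.11, 0, 0, -0.53, 0.23], [0.054, -0.001, -0.13, 0, 0, -0.53, 0.23], [0.054, -0.001, -0.13, 0, 0, -0.53, 0.23]])

```text
time: 10.6
tool_pos: [0.6527, -0.1588, 0.0749]
tool_rot: [-179.7, -0.1, 94.0]
contact_force: [0.4, -0.6, -0.5]
grip_width: 0.232
```

```bash
python3 - <<'E'
from h import *
s=read_camera("side"); o=monitor.observe(); print(o["tool_pos"],o["contact_force"],o["moment"],o["tool_rot"],o["grip_width"])
x0,y0,k=250,205,7
f=cv2.resize(cv2.cvtColor(s["frame"][y0:y0+80,x0:x0+85],cv2.COLOR_RGB2BGR),None,fx=k,fy=k,interpolation=cv2.INTER_CUBIC)
cv2.imwrite("pics/ov7.png",np.clip(f.astype(float)*1.5,0,255).astype(np.uint8))
E
```

```text
[ 0.6541 -0.159   0.0767] [ 0.2032  1.269  -0.1449] [-0.0585 -0.1373  0.0264] [-179.9538   -0.0316   93.9911] 0.23316073762718026
```

View pics/ov7.png

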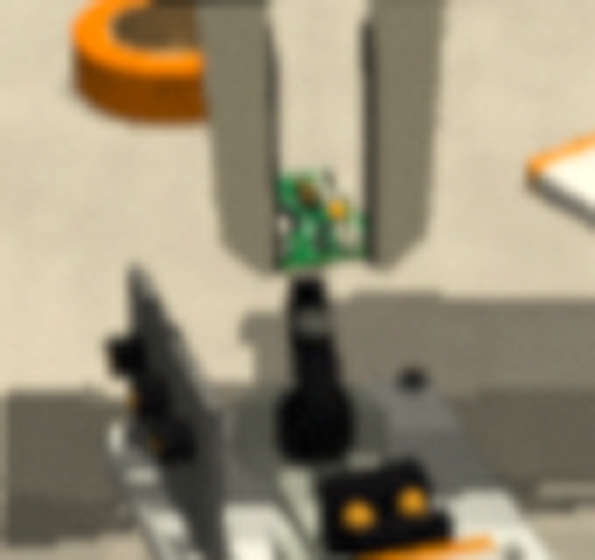

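Seen from the side, the finger gap is centred at column 322 and the blade at about 313 (4.4 px/mm), so I'll shift 2 mm in +x and go down.

Request:
jog_arm(motion=[[0.003, 0.002, 0, 0, 0, 0, 0.23], [0.003, 0.002, -0.02, 0, 0, 0, 0.23], [0.003, 0.002, -0.04, 0, 0, 0, 0.23], [0.003, 0.002, -0.055, 0, 0, 0, 0.23], [0.003, 0.002, -0.061, 0, 0, 0, 0.23], [0.003, 0.002, -0.061, 0, 0, 0, 0.23]])

```text
time: 11.25
tool_pos: [0.6554, -0.1582, 0.039]
tool_rot: [-179.9, -0.0, 93.9]
contact_force: [0.2, 0.2, 0.6]
grip_width: 0.224
```

Request:
jog_arm(motion=[[0, 0, 0, 0, 0, 0, 0], [0, 0, 0, 0, 0, 0, 0], [0, 0, 0, 0, 0, 0, 0], [0, 0, 0, 0, 0, 0, 0], [0, 0, 0, 0, 0, 0, 0]], force=10)

```text
time: 11.75
tool_pos: [0.6554, -0.1583, 0.0405]
tool_rot: [-179.9, 0.0, 93.9]
contact_force: [-3.0, 1.2, 4.0]
grip_width: 0.094
```

```bash
cat > st.py <<'E'
from h import *
F=[]
for k in range(4):
  read_camera("side"); o=monitor.observe(); F.append([*o["contact_force"],*o["moment"],*o["tool_pos"],o["tool_rot"][2],o["grip_width"],o["joint_efforts"][6]])
print(o["time"],np.mean(F,0),"sd",np.std(F,0)[:6],"q7",o["joint_pos"][6])
E
python3 st.py
```

```text
11.95 [-3.9856  0.1625  4.3285 -0.0185  0.897   0.13    0.6554 -0.1583  0.0405
 93.8994  0.0969 -0.1149] sd [0.1493 0.1745 0.8018 0.0357 0.077  0.0033] q7 0.2837546446068066
```

Request:
jog_arm(motion=[[-0.002, 0, 0, 0, 0, 0, 0], [-0.002, 0, 0, 0, 0, 0, 0], [-0.002, 0, 0, 0, 0, 0, 0]], force=55)

```text
time: 12.25
tool_pos: [0.6553, -0.1584, 0.0405]
tool_rot: [179.9, 0.0, 93.9]
contact_force: [-2.3, -0.2, 4.4]
grip_width: 0.096
```

```bash
python3 st.py
```

```text
12.45 [-2.5067  0.114   4.8473 -0.0806  0.581   0.2303  0.6553 -0.1583  0.0405
 93.9066  0.0928 -0.2354] sd [0.4799 0.3696 0.6455 0.0144 0.0325 0.0163] q7 0.2655986235170032
```

Request:
jog_arm(motion=[[0, 0, 0, 0, 0, -0.1, 0], [0, 0, 0, 0, 0, -0.2, 0], [0, 0, 0, 0, 0, -0.3, 0], [0, 0, 0, 0, 0, -0.4, 0], [0, 0, 0, 0, 0, -0.5, 0]])

```text
time: 12.95
tool_pos: [0.6541, -0.1583, 0.0404]
tool_rot: [-179.9, 0.0, 79.5]
contact_force: [-5.5, -0.4, 6.8]
grip_width: 0.092
```

```bash
python3 st.py
```

```text
13.15 [-5.0732 -0.0133  7.2367 -0.0216  1.0479  0.1361  0.654  -0.1583  0.0405
 79.4894  0.0938 -0.1671] sd [0.3347 0.4789 0.4405 0.0572 0.0159 0.0469] q7 -11.016575731344357
```

```bash
cat > ob.py <<'E'
from h import *
o=monitor.observe(); y=o["tool_rot"][2]
print("t",o["time"],"F",o["contact_force"],"M",o["moment"],"pos",o["tool_pos"],"yaw %.2f knob~%.3f"%(y,.262+np.radians((93.9-y)%360)),"e7 %.3f q7 %.1f qv7 %.2f"%(o["joint_efforts"][6],o["joint_pos"][6],o["qvel"][6]))
E
```

Request:
jog_arm(motion=[[-0.002, 0, 0, 0, 0, -0.1, 0], [-0.003, 0, 0, 0, 0, -0.2, 0], [-0.003, 0, 0, 0, 0, -0.3, 0], [-0.003, 0, 0, 0, 0, -0.4, 0], [-0.003, 0, 0, 0, 0, -0.5, 0], [-0.003, 0, 0, 0, 0, -0.6, 0]])

```text
time: 13.75
tool_pos: [0.6526, -0.1578, 0.0404]
tool_rot: [-179.9, 0.0, 62.3]
contact_force: [-4.3, 1.0, 6.5]
grip_width: 0.091
```

```bash
python3 ob.py
```

```text
t 13.75 F [-4.3008  1.0461  6.4523] M [0.0749 1.0234 0.2582] pos [ 0.6526 -0.1578  0.0404] yaw 62.31 knob~0.813 e7 -0.056 q7 -24.4 qv7 -21.95
```

Request:
jog_arm(motion=[[0, 0, 0, 0, 0, -0.1, 0], [0, 0, 0, 0, 0, -0.2, 0]])

```text
time: 13.95
tool_pos: [0.6521, -0.1576, 0.0404]
tool_rot: [-179.9, 0.0, 56.6]
contact_force: [-5.9, 1.4, 7.3]
grip_width: 0.093
```

```bash
python3 ob.py
```

```text
t 13.95 F [-5.9382  1.3735  7.3184] M [0.2036 1.1503 0.2767] pos [ 0.6521 -0.1576  0.0404] yaw 56.59 knob~0.913 e7 -0.060 q7 -28.9 qv7 -21.89
```

Request:
jog_arm(motion=[[0, 0, 0, 0, 0, -0.1, 0], [0, 0, 0, 0, 0, -0.2, 0]])

```text
time: 14.15
tool_pos: [0.6517, -0.1573, 0.0404]
tool_rot: [-179.8, 0.1, 50.9]
contact_force: [-5.8, 1.1, 7.5]
grip_width: 0.091
```

```bash
python3 ob.py
```

```text
t 14.15 F [-5.7721  1.1041  7.4671] M [0.2893 1.2753 0.3172] pos [ 0.6517 -0.1573  0.0404] yaw 50.87 knob~1.013 e7 -0.064 q7 -33.3 qv7 -21.83
```

Free turning shows about 0.28 N m, as it should. The tool's drift shows that I hold the blade about 5 mm off its axis, on the −y side, so I'll regrasp on the axis now, while the knob still turns freely.

Request:
jog_arm(motion=[[0, 0, 0, 0, 0, 0, 0.23], [0, 0, 0, 0, 0, 0, 0.23], [0, 0, 0, 0, 0, 0, 0.23], [0, 0, 0, 0, 0, 0, 0.23]])

```text
time: 14.55
tool_pos: [0.6535, -0.1582, 0.0397]
tool_rot: [180.0, -0.0, 50.9]
contact_force: [-0.5, 0.2, -0.6]
grip_width: 0.228
```

```bash
python3 ob.py; python3 - <<'E'
from h import *
s=read_camera("side");c=read_camera("top")
x0,y0,k=250,215,6
f=cv2.resize(cv2.cvtColor(s["frame"][y0:y0+95,x0:x0+95],cv2.COLOR_RGB2BGR),None,fx=k,fy=k,interpolation=cv2.INTER_CUBIC)
cv2.imwrite("pics/ov8.png",np.clip(f.astype(float)*1.5,0,255).astype(np.uint8))
E
```

```text
t 14.55 F [-0.548   0.221  -0.6211] M [-0.0949 -0.0376 -0.0227] pos [ 0.6535 -0.1582  0.0397] yaw 50.92 knob~1.012 e7 -0.000 q7 -33.2 qv7 -0.05
```

View pics/ov8.png

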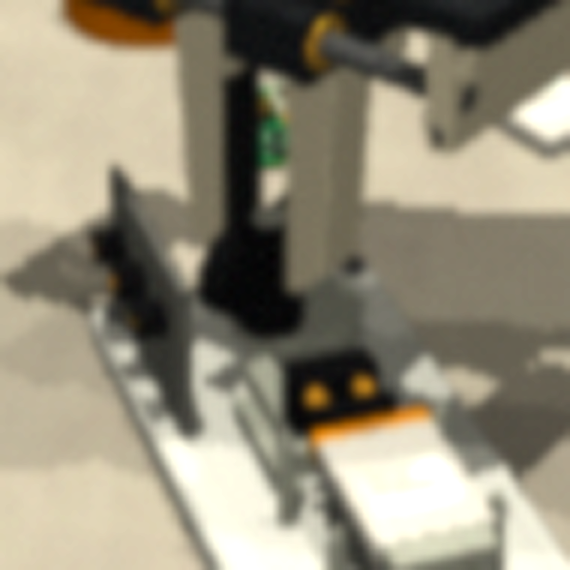

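Request:
jog_arm(motion=[[0.0023, 0.0082, 0, 0, 0, 0, 0.23], [0.0023, 0.0082, 0, 0, 0, 0, 0.23], [0.0023, 0.0082, 0, 0, 0, 0, 0], [0.0023, 0.0082, 0, 0, 0, 0, 0], [0.0023, 0.0082, 0, 0, 0, 0, 0], [0.0023, 0.0082, 0, 0, 0, 0, 0]])

```text
time: 15.25
tool_pos: [0.6546, -0.1534, 0.0402]
tool_rot: [180.0, -0.0, 51.0]
contact_force: [-0.2, -0.4, 0.1]
grip_width: 0.093
```

```bash
python3 ob.py
```

```text
t 15.25 F [-0.2037 -0.35    0.1112] M [-0.0157 -0.13    0.2439] pos [ 0.6546 -0.1534  0.0402] yaw 50.97 knob~1.011 e7 -0.220 q7 -33.6 qv7 -0.06
```

Request:
jog_arm(motion=[[0, 0, 0, 0, 0, -0.1, 0], [0, 0, 0, 0, 0, -0.2, 0], [0, 0, 0, 0, 0, -0.3, 0]])

```text
time: 15.55
tool_pos: [0.6546, -0.1534, 0.0402]
tool_rot: [180.0, -0.0, 42.3]
contact_force: [0.5, -0.7, -0.3]
grip_width: 0.091
```

```bash
python3 ob.py
```

```text
t 15.55 F [ 0.5273 -0.6577 -0.3211] M [-0.0974 -0.0625  0.2574] pos [ 0.6546 -0.1534  0.0402] yaw 42.27 knob~1.163 e7 -0.031 q7 -40.3 qv7 -21.76
```

Request:
jog_arm(motion=[[0, 0, 0, 0, 0, -0.1, 0], [0, 0, 0, 0, 0, -0.2, 0]])

```text
time: 15.75
tool_pos: [0.6546, -0.1534, 0.0402]
tool_rot: [180.0, -0.0, 36.5]
contact_force: [0.5, 0.0, -0.0]
grip_width: 0.091
```

```bash
python3 ob.py
```

```text
t 15.75 F [ 0.5495  0.0143 -0.0436] M [-0.0435 -0.0315  0.3184] pos [ 0.6546 -0.1534  0.0402] yaw 36.54 knob~1.263 e7 -0.036 q7 -44.7 qv7 -21.68
```

Request:
jog_arm(motion=[[0, 0, 0, 0, 0, -0.1, 0], [0, 0, 0, 0, 0, -0.2, 0]])

```text
time: 15.95
tool_pos: [0.6545, -0.1534, 0.0402]
tool_rot: [180.0, 0.0, 30.8]
contact_force: [0.6, 0.3, -0.6]
grip_width: 0.093
```

```bash
python3 ob.py
```

```text
t 15.95 F [ 0.5884  0.2985 -0.6479] M [-0.0002  0.0056  0.3194] pos [ 0.6545 -0.1534  0.0402] yaw 30.82 knob~1.363 e7 -0.067 q7 -49.1 qv7 -21.71
```

On the axis now: the side forces are about zero. I'll carry on in 0.1 rad steps, reading the torque while it turns.

Request:
jog_arm(motion=[[0, 0, 0, 0, 0, -0.1, 0]])

```text
time: 16.05
tool_pos: [0.6545, -0.1534, 0.0402]
tool_rot: [180.0, 0.0, 28.0]
contact_force: [0.9, 0.1, -0.1]
grip_width: 0.09
```

```bash
python3 ob.py
```

```text
t 16.05 F [ 0.9084  0.1464 -0.089 ] M [ 0.0002 -0.0769  0.3243] pos [ 0.6545 -0.1534  0.0402] yaw 27.96 knob~1.413 e7 -0.081 q7 -51.2 qv7 -21.71
```

Request:
jog_arm(motion=[[0, 0, 0, 0, 0, -0.1, 0]])

```text
time: 16.15
tool_pos: [0.6545, -0.1533, 0.0401]
tool_rot: [180.0, 0.0, 25.1]
contact_force: [0.3, -0.4, -0.7]
grip_width: 0.089
```

```bash
python3 ob.py
```

```text
t 16.15 F [ 0.252  -0.4281 -0.6549] M [-0.042  -0.0606  0.3946] pos [ 0.6545 -0.1533  0.0401] yaw 25.10 knob~1.463 e7 -0.094 q7 -53.4 qv7 -21.63
```

Request:
jog_arm(motion=[[0, 0, 0, 0, 0, -0.1, 0]])

```text
time: 16.25
tool_pos: [0.6545, -0.1533, 0.0402]
tool_rot: [180.0, 0.0, 22.2]
contact_force: [-0.6, 0.4, -0.4]
grip_width: 0.091
```

```bash
python3 ob.py
```

```text
t 16.25 F [-0.6303  0.4044 -0.4247] M [-0.041  -0.0786  0.3216] pos [ 0.6545 -0.1533  0.0402] yaw 22.24 knob~1.513 e7 -0.108 q7 -55.6 qv7 -21.66
```

Request:
jog_arm(motion=[[0, 0, 0, 0, 0, -0.1, 0]])

```text
time: 16.35
tool_pos: [0.6545, -0.1533, 0.0402]
tool_rot: [180.0, 0.0, 19.4]
contact_force: [1.0, -0.7, -1.4]
grip_width: 0.094
```

```bash
python3 ob.py
```

```text
t 16.35 F [ 0.9699 -0.7265 -1.4468] M [-0.0175 -0.0475  0.3457] pos [ 0.6545 -0.1533  0.0402] yaw 19.39 knob~1.562 e7 -0.121 q7 -57.8 qv7 -21.57
```

Request:
jog_arm(motion=[[0, 0, 0, 0, 0, -0.1, 0]])

```text
time: 16.45
tool_pos: [0.6545, -0.1533, 0.0401]
tool_rot: [180.0, 0.0, 16.5]
contact_force: [-0.3, 0.6, -1.2]
grip_width: 0.094
```

```bash
python3 ob.py
```

```text
t 16.45 F [-0.2934  0.6169 -1.246 ] M [-0.0689 -0.0328  0.3942] pos [ 0.6545 -0.1533  0.0401] yaw 16.52 knob~1.612 e7 -0.134 q7 -60.0 qv7 -21.55
```

Request:
jog_arm(motion=[[0, 0, 0, 0, 0, -0.1, 0]])

```text
time: 16.55
tool_pos: [0.6545, -0.1532, 0.0402]
tool_rot: [180.0, 0.0, 13.7]
contact_force: [0.1, -1.0, -0.5]
grip_width: 0.093
```

```bash
python3 ob.py
```

```text
t 16.55 F [ 0.0895 -1.0342 -0.5217] M [-0.0315 -0.0058  0.398 ] pos [ 0.6545 -0.1532  0.0402] yaw 13.66 knob~1.662 e7 -0.148 q7 -62.2 qv7 -21.68
```

Joint 7's effort gives a clean signal. It is level up to about 1.25 rad, then rises at 0.27 N m per rad. At 1.66 rad it is about 0.10–0.11 N m above free turning, so about 10 N. Another 0.15 rad or so should give 15 N.

Request:
jog_arm(motion=[[0, 0, 0, 0, 0, -0.1, 0]])

```text
time: 16.65
tool_pos: [0.6545, -0.1532, 0.0402]
tool_rot: [180.0, 0.0, 10.8]
contact_force: [-0.1, -0.0, -0.7]
grip_width: 0.092
```

```bash
python3 ob.py
```

```text
t 16.65 F [-0.0627 -0.0144 -0.6992] M [-0.0554 -0.0336  0.3651] pos [ 0.6545 -0.1532  0.0402] yaw 10.80 knob~1.712 e7 -0.161 q7 -64.4 qv7 -21.62
```

Request:
jog_arm(motion=[[0, 0, 0, 0, 0, -0.1, 0]])

```text
time: 16.75
tool_pos: [0.6545, -0.1532, 0.0402]
tool_rot: [180.0, 0.0, 7.9]
contact_force: [0.4, -0.5, -0.1]
grip_width: 0.093
```

```bash
python3 ob.py
```

```text
t 16.75 F [ 0.4449 -0.4777 -0.075 ] M [-0.0272 -0.061   0.3902] pos [ 0.6545 -0.1532  0.0402] yaw 7.95 knob~1.762 e7 -0.175 q7 -66.5 qv7 -21.64
```

Request:
jog_arm(motion=[[0, 0, 0, 0, 0, -0.1, 0]])

```text
time: 16.85
tool_pos: [0.6545, -0.1532, 0.0401]
tool_rot: [180.0, 0.0, 5.1]
contact_force: [-0.7, 0.3, 0.2]
grip_width: 0.09
```

```bash
python3 ob.py
```

```text
t 16.85 F [-0.7016  0.2524  0.1764] M [0.0334 0.004  0.4605] pos [ 0.6545 -0.1532  0.0401] yaw 5.09 knob~1.812 e7 -0.188 q7 -68.7 qv7 -21.57
```

That is a rise of 0.150 N m (e7 −0.038 → −0.188), or about 15 N. I'll let go, lift clear and check.

Request:
jog_arm(motion=[[0, 0, 0, 0, 0, 0, 0.25], [0, 0, 0, 0, 0, 0, 0.25], [0, 0, 0, 0, 0, 0, 0.25], [0, 0, 0, 0, 0, 0, 0.25], [0, 0, 0.05, 0, 0, 0, 0.25], [0, 0, 0.12, 0, 0, 0, 0.25], [-0.05, -0.08, 0.2, 0, 0, 0, 0.25], [-0.1, -0.16, 0.22, 0, 0, 0, 0.25], [-0.1, -0.24, 0.22, 0, 0, 0, 0.25], [-0.1, -0.24, 0.22, 0, 0, 0, 0.25]])

```text
time: 17.85
tool_pos: [0.5919, -0.3043, 0.1742]
tool_rot: [179.7, -0.0, 4.7]
contact_force: [-0.4, -0.9, -0.8]
grip_width: 0.252
```

```bash
python3 ob.py; python3 - <<'E'
from h import *
s=read_camera("side");c=read_camera("top")
f=lambda cc,x0,y0:np.clip(1.5*cv2.resize(cv2.cvtColor(cc["frame"][y0:y0+100,x0:x0+98],cv2.COLOR_RGB2BGR),None,fx=4,fy=4,interpolation=cv2.INTER_CUBIC).astype(float),0,255)
cv2.imwrite("pics/fin.png",np.hstack([f(s,262,235),f(c,185,175)]))
for n,cc in(("side",s),("top",c)):
  for r in pinpoint(n,"cell_center"):
    X=onz(cc,r["pixel"],.0345)
    if X[1]>-.15:
      y=np.radians(18.9);d=X[:2]-[.6225,-.0645];print(n,X,"in bed",d@[np.cos(y),np.sin(y)],d@[-np.sin(y),np.cos(y)])
E
```

```text
t 17.85 F [-0.3805 -0.8531 -0.8284] M [ 0.0167 -0.0008  0.0487] pos [ 0.5919 -0.3043  0.1742] yaw 4.70 knob~1.819 e7 -0.106 q7 -56.3 qv7 18.22
side [ 0.6204 -0.0632  0.0345] in bed -0.0015579942089322101 0.0019430579482295283
top [ 0.6176 -0.0536  0.0345] in bed -0.0011525618068481656 0.011897135020989208[ WARN:0@1.208] global loadsave.cpp:1063 imwrite_ Unsupported depth image for selected encoder is fallbacked to CV_8U.
```

View pics/fin.png

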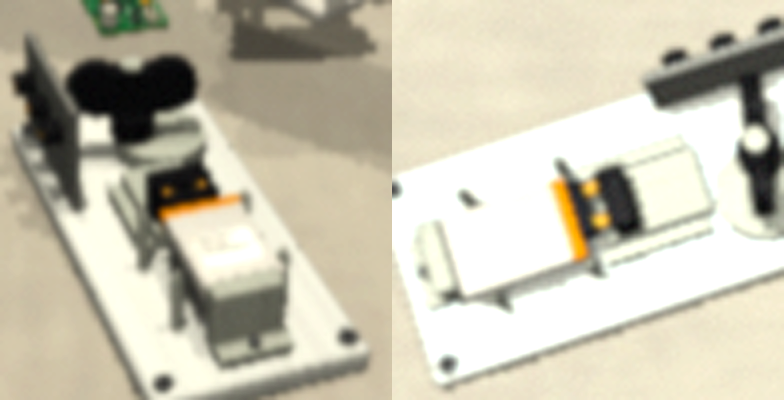

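The cell lies flat between the posts, against the stop, with the pad on its orange end, the wings across the panel and the gripper clear. I'll let the arm settle and hand in.

Request:
jog_arm(motion=[[0, 0, 0, 0, 0, 0, 0.25], [0, 0, 0, 0, 0, 0, 0.25], [0, 0, 0, 0, 0, 0, 0.25]])

```text
time: 18.35
tool_pos: [0.5951, -0.2954, 0.1718]
tool_rot: [-179.9, 0.0, 5.2]
contact_force: [0.2, 0.0, 0.3]
grip_width: 0.25
```

```bash
python3 ob.py; python3 -c "
from h import *
print(bot.hand_in())"
```

```text
t 18.35 F [0.2312 0.0173 0.3041] M [ 0.0576  0.0055 -0.0744] pos [ 0.5951 -0.2954  0.1718] yaw 5.24 knob~1.809 e7 -0.000 q7 -56.4 qv7 -0.01
the job is handed in; nothing more can be done
None
```

I laid the cell farthest to the robot's right flat on the bed and let go of it. I then turned the knob to about 1.81 rad in two grasps, let go, moved the arm clear and handed the job in at 18.4 s. No verdict was reported.

- **Clamping force:** joint 7's effort rose 0.150 N m above free turning, which means about 15 N. The noisier wrist moment agreed, rising from about 0.28 to 0.43 N m.
- **Final picture:** the cell lies flat between the posts, against the stop with the pad on its orange end, and the gripper is clear.
- **Panel:** I saw no sign of a knock at any reading.

**Checks that disagreed:**
- The side and top cameras put the cell 2 mm and 12 mm along the bed. Both are within limits.
- The base plate's outline sat about 6 mm off the bed and posts, so I placed the cell by the posts.
- My first knob grasp was about 5 mm off the axis. I corrected it with the second grasp, before the torque began to rise.

I viewed 10 pictures in all.

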